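# Push the stirrer home under the dosing nozzle

## Robot

A 6-joint arm with a two-finger parallel gripper is mounted at the origin on the work surface. World frame = base frame: x ahead of the robot, y to its left, z up, the work surface at z = 0. Lengths are in m, angles in rad, forces in N, time in s.
With the tool pointing down it reaches from about 0.3 to 0.85 m from the base axis. Payload 4.2 kg.
Tool frame: the origin (TCP) lies where the fingers leave the gripper's body, on its centre line; the fingertips stand 78 mm ahead of it and the grasp point (between the pads) lies 60 mm ahead of it; z points along the fingers, y is the line along which they close (so a half turn about z gives the same grasp; the last joint's range is limited). The gripper opens to 91 mm and grips with 3 to 60 N. Pads are 32 mm wide; open, the fingers measure 118 mm over their backs; the gripper's body (76 mm by 178 mm) begins 60 mm behind the grasp point.
Start: joints at [-1.218, 0.32, 1.565, -0, 1.257, -0.02], TCP at [0.209, -0.536, 0.292] pointing down, gripper open.
Joint ranges: [-3.11, 3.11], [-0.84, 2.01], [0.21, 2.61], [-1.34, 4.49], [0.05, 2.63], [-2.56, 2.56]. Speed limits (rad/s): [2.57, 2.57, 3.14, 3.14, 3.14, 3.14].

## Interface

Orientations are given as a rotation vector (axis times angle).
In Python, from rig import sensors, optics, close_job gives the robot as it stands.
- The arm moves only by the shell command python3 -m jog 'ROWS' [FORCE]. ROWS is JSON, a list of rows, each a list of 7 numbers: the shift along the tool's x, y, z in m, then the turn, a rotation vector about the tool's x, y, z in degrees, then the opening, from 0 (shut) to 1 (fully open). A call has 1 to 8 rows; each row shifts and turns the commanded pose from where the row before left it, along the tool's axes as they then stand; what a row does not reach is not made up. A row lasts 1/10 s, in which the tool goes at most 50 mm and 8.59 degrees, less where a joint would pass 70% of its speed; a pose out of reach is approached as far as the arm can. A call is refused whole if a number of a shift passes 0.05 or a number of a turn 8.59, either way. A call with a gripper value outside its range is refused whole. The fingers move at their own pace and stop on an object; FORCE is the grip in N (left out, the last holds). Time passes only in rows, so rows that do not move let the fingers close. It gives the time, the measured TCP pose, the force, the opening and the grip force at its end, in the units of the state.
- sensors.state(): the state, without advancing time (a new reading comes with each control period).
- optics.get_image(name): name is "scene" or "top" or "wrist"; returns the picture (400x640x3 uint8, red, green, blue); there is no depth.
- optics.camera_params(name): a dict with "fx", "fy", "cx", "cy" (pixels), "R" (3x3) and "t" (3): a world point X has camera coordinates R X + t. Camera axes: x right, y down, z forward; pixel columns grow to the right and rows downward; lengths in m; the calibration is good to about 2 mm. A picture is of the moment at which its call begins: read the wrist's pose just before it. camera_params takes no time and is no camera call; for the wrist camera it gives the pose at the moment of the call.
- close_job(): hands the job in; it is judged then, once.
Trained networks look in the newest picture that a camera, given by its name, has taken for a name from the list of things; names that differ only in an ending like _2 or _b are one class to them, and where a whole thing is asked for, a point or a joint stands for the part that bears it (a point fixed in the world has none). Each returns a list of dicts, best first, with "conf" (0 to 1); they miss things now and then, are a little off and sometimes report something else, mostly with a low value. They report only what shows in the picture. A call takes as long as a camera call. They do not tell look-alikes from the thing itself.
- optics.look_for(camera, query): "rect" ([left, top, right, bottom] in pixels, round what is visible of it).
The state is a dict: "time": time; "qpos": joint angles; "joint_velocities": joint speeds; "joint_torque": joint torques, N m; "eef_pos": TCP position; "tcp_rot": TCP orientation; "ft_force": force on the tool from outside, world axes, zero at the start; "ft_torque": the same for the moment, N m; "finger_gap": finger opening in m; "grip_force": force on a finger pad.
Only numpy, scipy, OpenCV 4.12 (cv2) and the standard library are available. Lean on these libraries where they do the work, as an engineer would, in place of code of your own. Each camera call takes 0.05 s, during which the arm holds its last target. There are 200 camera calls.

## Task

Push the grey stirrer along the counter, without gripping or lifting it, until it sits squarely against both the back stop and the left stop of the dosing stand, so that the beaker riding on it ends up under the nozzle. Do not touch the beaker, keep it standing near the middle of the plate, and leave everything else on the counter where it is.

Things in the scene. Friction and masses are not known exactly. Their poses are not given: they have to be found in the camera images.
- stirrer: grey magnetic stirrer: flat-sided box 140 mm deep (its x) x 160 wide (y) x 55 tall, round white plate (120 diameter) on top, its face at 61 mm. Origin: centre of the underside; x points from the front (control panel, towards the robot) to the back, y to its left, z up. 0.4 to 0.85 kg, loose: 4 to 13 N slide it. Its sides are plain from 0 to 55 mm.
- beaker: glass beaker, 60 mm diameter, 75 tall, about 120 g, open, standing loose near the middle of the stirrer's plate (top at 136 mm above the counter). Origin: centre of its underside.
- stand: dosing stand, fixed. Its origin, on the counter, is where the stirrer's origin lies when home, same axes. Back stop: rail 30 mm tall, face at x=+70, y -160 to 80. Left stop: rail 30 tall, face at y=+80, x -65 to 65. Other sides open. Column at x=+138, y=0, 22 thick, up to 240. From it an arm runs forward along y=0 at heights 205 to 219 to the nozzle head (up to 234) above the origin.
- nozzle (a point): tip of the dosing nozzle on the stand's arm, pointing down, 168 mm above the stand's origin; the nozzle is 20 mm thick.
- tall_bottle: bystander: white plastic bottle, 64 mm diameter, 170 tall, left of the stirrer. Origin: centre of its underside.
- amber_jar: bystander: brown glass jar, 70 mm diameter, 90 tall, left of the stand's left stop. Origin: centre of its underside.
- small_jar: bystander: small clear jar, 48 mm diameter, 60 tall, just outside the stand's left stop. Origin: centre of its underside.
- juice_bottle: bystander: amber bottle with orange cap, 68 mm diameter, 160 tall, to the right. Origin: centre of its underside.
- sample_pack: bystander: brown carton pack 70 x 120 x 45 mm, to the right. Origin: centre of its underside.
- tape_dispenser: bystander: black tape dispenser 150 x 55 x 88 mm, far right. Origin: centre of its underside.
- spatula: bystander: steel spatula 200 mm long lying on the left. Origin: near the middle of its length, underside.
Mind the look-alikes: they are no part of the job. Leave any blue, green or purple look-alike of the stirrer alone.

How it is judged:
By the outcome, as a careful person would: the job done as asked, in the order asked, and still so for the second after the job is handed in, with the robot touching nothing.
It also fails if it takes over 58 s, if anything falls off the work surface, if the arm or the gripper's body presses on something with over 40 N, if the wrist force passes 120 N, or if a joint passes its speed limit or range.

## Working session

There is one attempt and no reset: what is moved stays moved. The work goes in short steps, Python scripts to look and compute and a shell command to move; the robot and the scene stay as the last step left them, time stands still between calls to the robot, and variables do not carry over. Pictures are saved under pics/ and viewed, at most 10 in all, crops included, and the job is handed in when it is done.

```bash
mkdir -p pics; python3 - <<'E'
from rig import sensors, optics
import cv2
for n in ("top","scene"):
    im=optics.get_image(n); cv2.imwrite(f"pics/{n}0.png",im[:,:,::-1])
    p=optics.camera_params(n); print(n,p)
    for q in ("stirrer","beaker","stand","nozzle","tall_bottle","small_jar","amber_jar"):
        print(q,[(([round(v) for v in d["rect"]]),round(d["conf"],2)) for d in optics.look_for(n,q)[:3]])
s=sensors.state(); print(s["time"],s["eef_pos"],s["tcp_rot"],s["ft_force"])
E
```

```text
top {'fx': 497.8776124861189, 'fy': 497.8776124861189, 'cx': 322.3389233731475, 'cy': 196.38428077231026, 'R': array([[ 0.01286454, -0.99981306, -0.01443403],
       [-0.99848752, -0.01207314, -0.05363678],
       [ 0.05345249,  0.01510221, -0.99845619]]), 't': array([-0.02393195,  0.4776983 ,  1.82018174])}
stirrer [([264, 202, 314, 256], 0.95), ([332, 220, 390, 271], 0.91), ([372, 158, 429, 212], 0.73)]
beaker [([246, 170, 265, 184], 0.61), ([328, 160, 346, 179], 0.5)]
stand [([262, 100, 330, 176], 0.56)]
nozzle [([265, 99, 329, 176], 0.93)]
tall_bottle [([230, 190, 250, 211], 0.69), ([327, 161, 346, 177], 0.57)]
small_jar [([247, 172, 263, 184], 0.71)]
amber_jar [([230, 143, 254, 166], 0.69)]
scene {'fx': 460.22219803695754, 'fy': 460.22219803695754, 'cx': 326.5062363378614, 'cy': 202.85094995068673, 'R': array([[-0.34396354,  0.9389072 ,  0.01193083],
       [ 0.69363672,  0.26263322, -0.67073981],
       [-0.63289587, -0.22243438, -0.74159677]]), 't': array([ 0.22620135, -0.25358826,  1.65460789])}
stirrer [([372, 177, 426, 234], 0.87), ([216, 178, 282, 234], 0.85), ([285, 213, 347, 269], 0.76)]
beaker [([303, 208, 327, 240], 0.56)]
stand [([300, 226, 406, 348], 0.83)]
nozzle [([304, 222, 411, 348], 0.88)]
tall_bottle [([435, 205, 465, 260], 0.88)]
small_jar [([413, 250, 436, 280], 0.93)]
amber_jar [([416, 269, 448, 308], 0.64), ([304, 224, 405, 348], 0.25)]
0.8 [ 0.20945367 -0.53551576  0.29228541] [3.08703139e+00 5.82252795e-01 3.30145244e-05] [ 0.15432246 -0.33549     0.10477231]
```

View pics/top0.png

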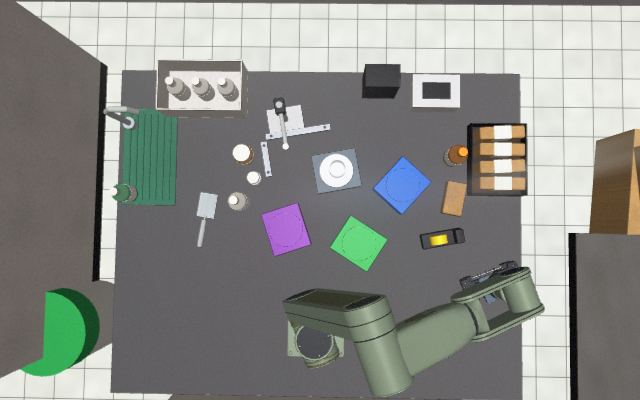

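View pics/scene0.png

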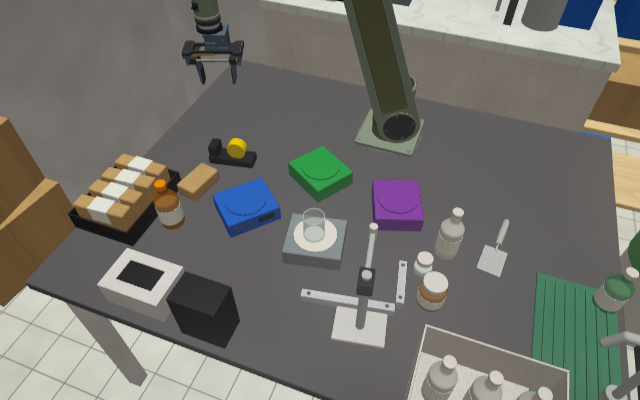

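The top view shows the grey stirrer at about (336,170), slightly turned, with the stand's back rail at (298,131) and its left rail at (266,158). The blue, green and purple boxes are look-alikes. I'll crop in to read off the edges.

```bash
python3 - <<'E'
import cv2
im=cv2.imread("pics/top0.png")[110:210,225:375]
cv2.imwrite("pics/c1.png",cv2.resize(im,None,fx=5,fy=5,interpolation=cv2.INTER_CUBIC))
im=cv2.imread("pics/scene0.png")[200:350,270:470]
cv2.imwrite("pics/c2.png",cv2.resize(im,None,fx=4,fy=4,interpolation=cv2.INTER_CUBIC))
E
```

```text
(no output)
```

View pics/c1.png

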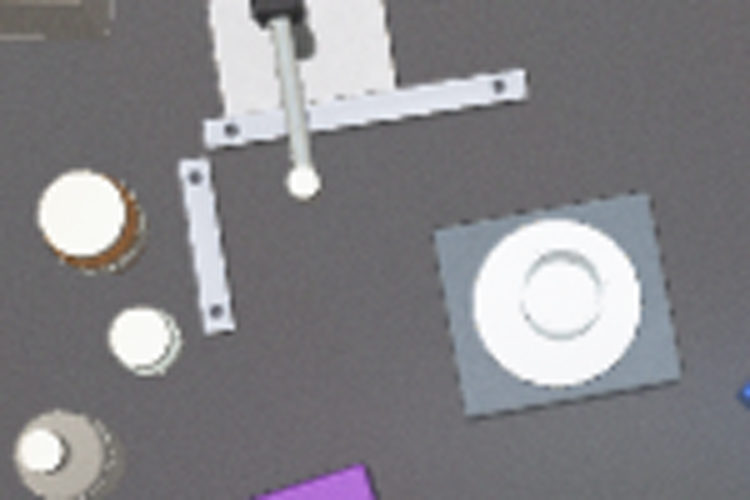

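View pics/c2.png

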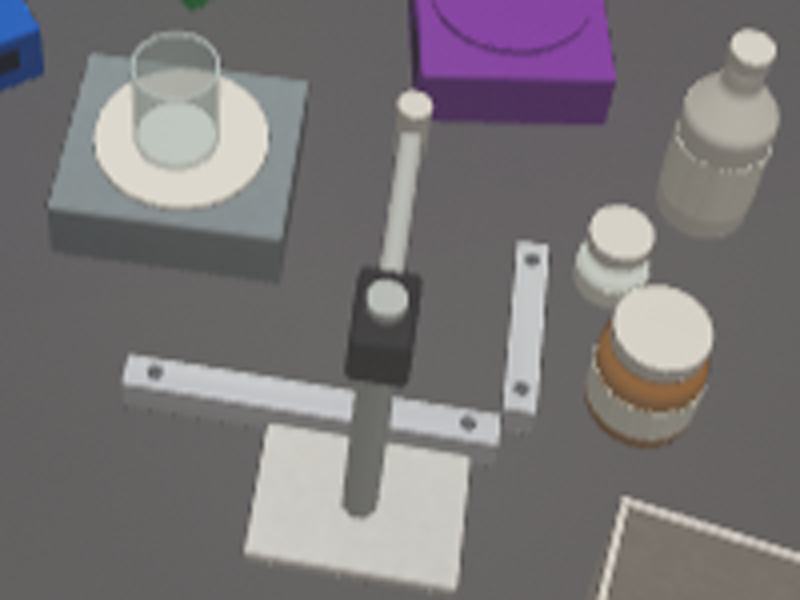

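```bash
cat > h.py <<'E'
import numpy as np
from rig import optics
from scipy.optimize import least_squares
def ray(cam,uv,z,p=None):
    p=p or optics.camera_params(cam); R=np.array(p["R"]);t=np.array(p["t"])
    d=R.T@np.array([(uv[0]-p["cx"])/p["fx"],(uv[1]-p["cy"])/p["fy"],1]); c=-R.T@t
    return (c+d*(z-c[2])/d[2])[:2]
def fit(W,L):  # world pts, local pts -> x,y,yaw
    W=np.array(W);L=np.array(L)
    f=lambda s:(np.c_[np.cos(s[2])*L[:,0]-np.sin(s[2])*L[:,1]+s[0],np.sin(s[2])*L[:,0]+np.cos(s[2])*L[:,1]+s[1]]-W).ravel()
    r=least_squares(f,[*W.mean(0),0]); return r.x,np.round(r.fun*1000,1)
E
python3 - <<'E'
from h import *
c=lambda u,v:(225+(u+.5)/5-.5,110+(v+.5)/5-.5)
g=lambda u,v:(270+(u+.5)/4-.5,200+(v+.5)/4-.5)
LS=[(.07,.08),(.07,-.08),(-.07,-.08),(-.07,.08)]
S,e=fit([ray("top",c(*q),.055) for q in [(435,232),(648,195),(680,377),(467,417)]],LS);print("stirrer top",S,np.degrees(S[2]),e)
S2,e=fit([ray("scene",g(*q),.055) for q in [(281,240),(50,207),(93,54),(307,83)]],LS);print("stirrer scn",S2,np.degrees(S2[2]),e)
LT=[(.07,.08),(.07,-.16),(.065,.08),(-.065,.08)]
T,e=fit([ray("top",c(*q),.03) for q in [(207,150),(526,97),(207,160),(234,328)]],LT);print("stand top",T,np.degrees(T[2]),e)
T2,e=fit([ray("scene",g(*q),.03) for q in [(499,413),(127,355),(506,409),(518,242)]],LT);print("stand scn",T2,np.degrees(T2[2]),e)
for n,q,z in [("beaker base",(558,300),.061),("small",(143,337),.06),("amber",(83,213),.09),("tall base",(78,460),.08)]: print(n,ray("top",c(*q),z))
print("purple corner",ray("top",c(363,465),.055), "noz",ray("top",c(303,182),.2))
a=-T[2];R=np.array([[np.cos(a),-np.sin(a)],[np.sin(a),np.cos(a)]])
print("rel",R@(S[:2]-T[:2]),np.degrees(S[2]-T[2]),R@(S2[:2]-T2[:2]))
E
```

```text
stirrer top [ 0.56931632 -0.06697895  0.18763767] 10.750846540524519 [ 1.8  2.6  3.1 -1.1 -2.9 -2.9 -2.1  1.4]
stirrer scn [ 0.57240396 -0.06476979  0.18917898] 10.839157192552744 [ 1.1  2.1  2.2 -2.  -0.8 -2.5 -2.4  2.4]
stand top [0.62834867 0.10156742 0.17676999] 10.12817448959035 [-0.3  1.1  0.2 -1.2  2.2  0.4 -2.1 -0.3]
stand scn [0.63045907 0.1024125  0.17472434] 10.010967152185655 [ 0.9  2.2 -0.4  0.5  0.3 -2.1 -0.7 -0.6]
beaker base [ 0.57233898 -0.06726438]
small [0.54230805 0.2311766 ]
amber [0.62744538 0.27101392]
tall base [0.45227308 0.27256235]
purple corner [0.45221526 0.07151227] noz [0.63424564 0.10488684]
rel [-0.08775145 -0.15553899] 0.6226720509341681 [-0.08654957 -0.15436802]
```

The grey stirrer sits at about (-87,-155) mm in the stand frame and is turned 0.7° from it. The plan is to push back to just short of the back stop with the sides of both open fingers, then push left, then nudge it home.

```bash
cat >> h.py <<'E'
from scipy.spatial.transform import Rotation as Ro
T=np.array([.629,.102,np.radians(10.1)])
c_,s_=np.cos(T[2]),np.sin(T[2]); A=np.array([[c_,-s_],[s_,c_]])
def rel(w): return A.T@(np.array(w)[:2]-T[:2])
def togo(xs,ys,z,yaw_rel):
    from rig import sensors
    s=sensors.state(); p=np.array(s["eef_pos"]); R=Ro.from_rotvec(s["tcp_rot"])
    tgt=np.r_[A@[xs,ys]+T[:2],z]; y=T[2]+np.radians(yaw_rel)
    Rt=Ro.from_matrix(np.c_[[np.cos(y),np.sin(y),0],[np.sin(y),-np.cos(y),0],[0,0,-1]])
    print("t",round(s["time"],2),"now rel",np.round(rel(p),4),"z",round(p[2],4),"turn(deg,tool)",np.round((R.inv()*Rt).as_rotvec(degrees=True),2))
    print("shift in now-axes",np.round(R.inv().apply(tgt-p),4),"in target axes",np.round(Rt.inv().apply(tgt-p),4),"F",np.round(s["ft_force"],1),"q",np.round(s["qpos"],2))
E
python3 - <<'E'
from h import *
from rig import sensors
for n,q in [("green",[(358,217),(387,241),(366,270),(331,245)]),("blue",[(403,157),(430,183),(405,213),(374,184)]),("purple",[(262,215),(298,204),(311,246),(274,256)])]:
    print(n,[np.round(rel(ray("top",p,.055)),3).tolist() for p in q])
s=sensors.state();p=optics.camera_params("wrist");C=-np.array(p["R"]).T@p["t"]
print("wristcam in tool",Ro.from_rotvec(s["tcp_rot"]).inv().apply(C-s["eef_pos"]))
togo(-.205,-.155,.292,0.7)
E
```

```text
green [[-0.266, -0.206], [-0.367, -0.294], [-0.457, -0.203], [-0.349, -0.094]]
blue [[-0.079, -0.402], [-0.188, -0.481], [-0.279, -0.374], [-0.158, -0.282]]
purple [[-0.203, 0.133], [-0.185, -0.001], [-0.341, -0.023], [-0.355, 0.114]]
wristcam in tool [ 0.07835842  0.00023374 -0.09350659]
t 0.8 now rel [-0.5248 -0.5541] z 0.2923 turn(deg,tool) [ 1.000e-02 -0.000e+00  1.056e+01]
shift in now-axes [ 3.916e-01 -3.289e-01  2.000e-04] in target axes [ 3.247e-01 -3.951e-01  3.000e-04] F [ 0.2 -0.3  0.1] q [-1.22  0.32  1.56 -0.    1.26 -0.02]
```

```bash
python3 -m jog '[[0,0,0,0,0,5.2,1],[0,0,0,0,0,5.3,1],[0.027,-0.035,0,0,0,0,1],[0.027,-0.035,0,0,0,0,1],[0.027,-0.035,0,0,0,0,1],[0.027,-0.035,0,0,0,0,1],[0.027,-0.035,0,0,0,0,1],[0.027,-0.035,0,0,0,0,1]]'
python3 -m jog '[[0.027,-0.035,0,0,0,0,1],[0.027,-0.035,0,0,0,0,1],[0.027,-0.035,0,0,0,0,1],[0.027,-0.035,0,0,0,0,1],[0.027,-0.035,0,0,0,0,1],[0.027,-0.03,0,0,0,0,1],[0,0,0,0,0,0,1]]'
python3 -c "
from h import *
togo(-.205,-.135,.103,.6)"
```

```text
time: 1.6
eef_pos: [0.3294, -0.2971, 0.2925]
tcp_rot: [3.127, 0.296, 0.001]
ft_force: [1.2, -0.1, 0.1]
finger_gap: 0.0913
grip_force: 0.0
time: 2.3
eef_pos: [0.4514, -0.0635, 0.2924]
tcp_rot: [-3.126, -0.306, -0.003]
ft_force: [0.2, -0.7, 0.9]
finger_gap: 0.0913
grip_force: 0.0
t 2.3 now rel [-0.2039 -0.1318] z 0.2924 turn(deg,tool) [-0.05 -0.11  0.48]
shift in now-axes [-0.0015  0.0033  0.1894] in target axes [-0.0011  0.0032  0.1894] F [ 0.2 -0.7  0.9] q [-0.17  0.13  1.82  0.    1.19  1.21]
```

```bash
python3 - <<'E'
from h import *
import cv2,json
p=optics.camera_params("wrist"); im=optics.get_image("wrist"); cv2.imwrite("pics/w1.png",im[:,:,::-1])
json.dump({k:np.array(v).tolist() for k,v in p.items()},open("pics/w1.json","w"))
E
```

```text
(no output)
```

View pics/w1.png

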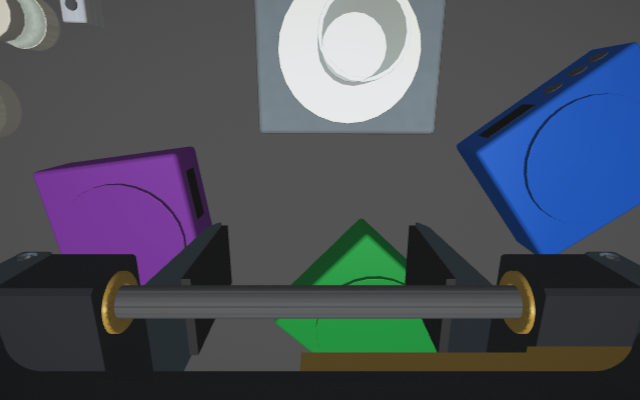

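The wrist view shows the grey stirrer's front top edge running from (261,132) to (434,132), with green behind the fingers. I'll work out that edge and then descend.

```bash
python3 - <<'E'
from h import *
import json
p={k:np.array(v) for k,v in json.load(open("pics/w1.json")).items()}
a,b=[rel(ray("",q,.055,p)) for q in [(260,132),(435,132)]]
print("front-left",a,"front-right",b,"yaw rel",np.degrees(np.arctan2(-(a-b)[0],(a-b)[1])))
for q in [(195,148),(361,235)]: print(rel(ray("",q,.055,p)))
E
python3 -m jog '[[0,0.003,0.03,0,0,0.2,1],[0,0,0.03,0,0,0,1],[0,0,0.03,0,0,0,1],[0,0,0.03,0,0,0,1],[0,0,0.03,0,0,0,1],[0,0,0.02,0,0,0,1],[0,0,0.019,0,0,0,1],[0,0,0,0,0,0,1]]'
python3 -c "
from h import *
togo(-.205,-.135,.103,.6)"
```

```text
front-left [-0.15652548 -0.07814959] front-right [-0.15350679 -0.23723659] yaw rel 1.0870641845291702
[-0.17220099 -0.01793233]
[-0.25485465 -0.17517018]
time: 3.15
eef_pos: [0.448, -0.0707, 0.1014]
tcp_rot: [-3.127, -0.289, 0.009]
ft_force: [-0.9, -0.0, -0.8]
finger_gap: 0.0912
grip_force: 0.0
t 3.15 now rel [-0.2085 -0.1383] z 0.1014 turn(deg,tool) [-0.09  0.31 -0.12]
shift in now-axes [ 0.0035 -0.0033 -0.0016] in target axes [ 0.0035 -0.0033 -0.0016] F [-0.9 -0.  -0.8] q [-0.18  0.36  2.09 -0.    0.7   1.21]
```

```bash
python3 -m jog '[[0.006,0,0,0,0,0.3,1],[0.006,-0.003,0,0,0,0.3,1],[0.006,0,0,0,0,0,1],[0.006,0,0,0,0,0,1],[0.004,0,0,0,0,0,1],[0.003,0,0,0,0,0,1],[0.003,0,0,0,0,0,1],[0.003,0,0,0,0,0,1]]'
python3 -m jog '[[0.003,0,0,0,0,0,1],[0.003,0,0,0,0,0,1],[0.003,0,0,0,0,0,1],[0.004,0,0,0,0,0,1],[0.004,0,0,0,0,0,1],[0.005,0,0,0,0,0,1],[0.005,0,0,0,0,0,1],[0.005,0,0,0,0,0,1]]'
python3 -c "
from h import *
togo(-.089,-.135,.102,0)"
```

```text
time: 3.95
eef_pos: [0.4835, -0.0601, 0.1029]
tcp_rot: [-3.128, -0.276, 0.01]
ft_force: [-8.7, -0.3, 6.1]
finger_gap: 0.0913
grip_force: 4.2
time: 4.75
eef_pos: [0.515, -0.0547, 0.1029]
tcp_rot: [-3.129, -0.275, 0.01]
ft_force: [-6.5, -2.2, 5.0]
finger_gap: 0.0913
grip_force: 3.6
t 4.75 now rel [-0.1397 -0.1343] z 0.1029 turn(deg,tool) [-0.08  0.36 -0.07]
shift in now-axes [0.0507 0.0006 0.0005] in target axes [0.0507 0.0007 0.0009] F [-6.5 -2.2  5. ] q [-0.13  0.43  1.94 -0.    0.77  1.27]
```

```bash
python3 -m jog '[[0.006,0,0,0,0,0,1],[0.006,0,0,0,0,0,1],[0.006,0,0,0,0,0,1],[0.006,0,0,0,0,0,1],[0.005,0,0,0,0,0,1],[0.005,0,0,0,0,0,1],[0.004,0,0,0,0,0,1],[0.003,0,0,0,0,0,1]]'
python3 -m jog '[[0.003,0,0,0,0,0,1],[0.002,0,0,0,0,0,1],[0.001,0,0,0,0,0,1],[0,0,0,0,0,0,1]]'
python3 - <<'E'
from h import *
import cv2,json
togo(-.089,-.135,.102,0)
im=optics.get_image("top"); cv2.imwrite("pics/t2.png",cv2.resize(im[110:210,225:375,::-1],None,fx=5,fy=5,interpolation=cv2.INTER_CUBIC))
im=optics.get_image("scene"); cv2.imwrite("pics/s2.png",cv2.resize(im[200:350,270:470,::-1],None,fx=4,fy=4,interpolation=cv2.INTER_CUBIC))
E
```

```text
time: 5.55
eef_pos: [0.5556, -0.0476, 0.1028]
tcp_rot: [-3.129, -0.275, 0.009]
ft_force: [-8.1, -1.7, 5.7]
finger_gap: 0.0909
grip_force: 3.6
time: 5.95
eef_pos: [0.5615, -0.0466, 0.1028]
tcp_rot: [-3.129, -0.275, 0.009]
ft_force: [-5.6, 0.1, 3.8]
finger_gap: 0.0915
grip_force: 3.0
t 5.95 now rel [-0.0925 -0.1345] z 0.1028 turn(deg,tool) [-0.06  0.32 -0.07]
shift in now-axes [0.0035 0.0005 0.0008] in target axes [0.0035 0.0005 0.0008] F [-5.6  0.1  3.8] q [-0.1   0.49  1.83 -0.    0.83  1.29]
```

View pics/s2.png

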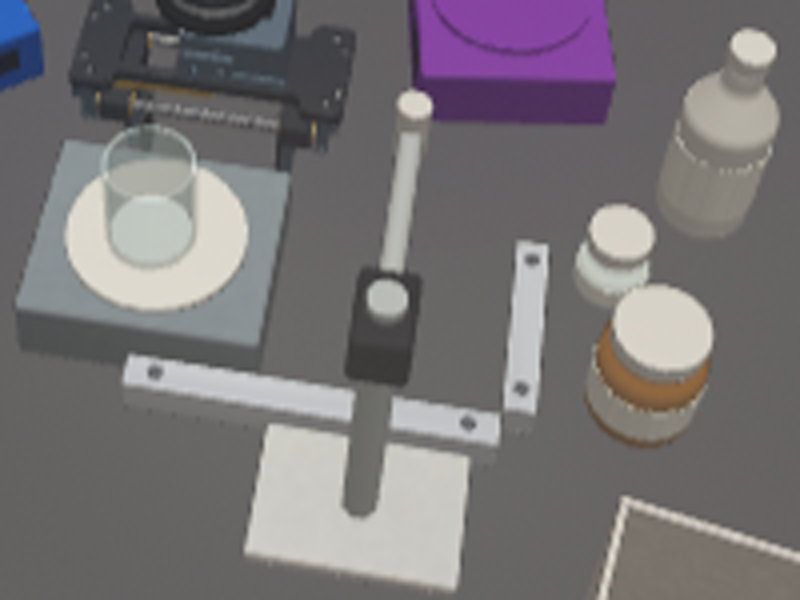

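The stirrer is now just in front of the back rail, with top corners at crop (267,344), (19,312), (65,142) and (290,175). The beaker stands near the middle of the plate.

```bash
python3 - <<'E'
from h import *
g=lambda u,v:(270+(u+.5)/4-.5,200+(v+.5)/4-.5)
LS=[(.07,.08),(.07,-.08),(-.07,-.08),(-.07,.08)]
for Q in ([(281,240),(50,207),(93,54),(307,83)],[(267,344),(19,312),(65,142),(290,175)]):
    S,e=fit([ray("scene",g(*q),.055) for q in Q],LS); print(rel(S[:2]),np.degrees(S[2]-T[2]),e)
E
```

```text
[-0.08496485 -0.15426033] 0.7391571925527445 [ 1.1  2.1  2.2 -2.  -0.8 -2.5 -2.4  2.4]
[-0.00295261 -0.15347458] 1.3918818818701169 [ 2.4  0.2  1.1 -0.7  0.3 -1.2 -3.8  1.7]
```

```bash
python3 -m jog '[[-0.01,0,0,0,0,0,1],[-0.01,0,0,0,0,0,1],[0,0,-0.04,0,0,0,1],[0,0,-0.04,0,0,0,1],[0,0,-0.04,0,0,0,1],[0,0,-0.03,0,0,0,1],[0.02,0.035,0,0,0,0,1],[0.02,0.035,0,0,0,0,1]]'
python3 -m jog '[[0.02,0.035,0,0,0,0,1],[0.02,0.035,0,0,0,0,1],[0.02,0.035,0,0,0,0,1],[0.005,0.002,0,0,0,0,1],[0,0,0,0,0,0,1]]'
python3 -c "
from h import *
togo(-.004,-.31,.112,0)"
```

```text
time: 6.85
eef_pos: [0.596, -0.1122, 0.2553]
tcp_rot: [3.128, 0.278, 0.006]
ft_force: [0.8, 0.7, -0.3]
finger_gap: 0.0914
grip_force: 0.0
time: 7.35
eef_pos: [0.6783, -0.2065, 0.2522]
tcp_rot: [-3.129, -0.273, 0.001]
ft_force: [0.4, 1.0, -0.3]
finger_gap: 0.091
grip_force: 0.0
t 7.35 now rel [-0.0056 -0.3124] z 0.2522 turn(deg,tool) [-0.05  0.04 -0.11]
shift in now-axes [ 0.0017 -0.0022  0.1402] in target axes [ 0.0016 -0.0024  0.1402] F [ 0.4  1.  -0.3] q [-0.31  0.56  1.28  0.    1.31  1.08]
```

```bash
python3 -m jog '[[0.001,0,0.03,0,0,0,1],[0,0,0.03,0,0,0,1],[0,0,0.03,0,0,0,1],[0,0,0.03,0,0,0,1],[0,0,0.02,0,0,0,1],[0,0,0.007,0,0,0,1],[0,-0.005,0,0,0,0,1],[0,-0.005,0,0,0,0,1]]'
python3 -m jog '[[0,-0.003,0,0,0,0,1],[0,-0.003,0,0,0,0,1],[0,-0.003,0,0,0,0,1],[0,-0.003,0,0,0,0,1],[0,-0.003,0,0,0,0,1],[0,-0.003,0,0,0,0,1],[0,-0.004,0,0,0,0,1],[0,-0.005,0,0,0,0,1]]'
python3 -c "
from h import *
togo(-.004,-.139,.104,0)"
```

```text
time: 8.15
eef_pos: [0.6778, -0.1953, 0.1078]
tcp_rot: [3.129, 0.276, 0.003]
ft_force: [0.1, -0.6, 1.1]
finger_gap: 0.091
grip_force: 0.0
time: 8.95
eef_pos: [0.6737, -0.1711, 0.1074]
tcp_rot: [3.126, 0.275, 0.005]
ft_force: [1.4, -5.3, 1.9]
finger_gap: 0.0911
grip_force: 2.8
t 8.95 now rel [-0.0039 -0.2767] z 0.1074 turn(deg,tool) [ 0.22 -0.16 -0.05]
shift in now-axes [-0.0002 -0.1377  0.0028] in target axes [-1.000e-04 -1.377e-01  3.400e-03] F [ 1.4 -5.3  1.9] q [-0.26  0.65  1.5  -0.    0.99  1.13]
```

```bash
python3 -m jog '[[0,-0.006,0,0,0,0,1],[0,-0.006,0,0,0,0,1],[0,-0.006,0,0,0,0,1],[0,-0.006,0,0,0,0,1],[0,-0.006,0,0,0,0,1],[0,-0.006,0,0,0,0,1],[0,-0.006,0,0,0,0,1],[0,-0.006,0,0,0,0,1]]' | sed -n 2,4p
python3 -m jog '[[0,-0.006,0,0,0,0,1],[0,-0.006,0,0,0,0,1],[0,-0.006,0,0,0,0,1],[0,-0.006,0,0,0,0,1],[0,-0.006,0,0,0,0,1],[0,-0.006,0,0,0,0,1],[0,-0.006,0,0,0,0,1],[0,-0.005,0,0,0,0,1]]' | sed -n 2,4p
python3 -c "
from h import *
togo(-.004,-.139,.104,0)"
```

```text
eef_pos: [0.6653, -0.1235, 0.1073]
tcp_rot: [3.126, 0.275, 0.005]
ft_force: [2.0, -5.6, 1.8]
eef_pos: [0.6571, -0.0771, 0.1073]
tcp_rot: [3.127, 0.276, 0.004]
ft_force: [0.2, -5.7, 2.5]
t 10.55 now rel [-0.0038 -0.1812] z 0.1073 turn(deg,tool) [ 0.18 -0.15 -0.03]
shift in now-axes [-0.0003 -0.0422  0.0032] in target axes [-0.0002 -0.0422  0.0033] F [ 0.2 -5.7  2.5] q [-0.13  0.6   1.59 -0.    0.95  1.26]
```

```bash
python3 -m jog '[[0,-0.006,0,0,0,0,1],[0,-0.006,0,0,0,0,1],[0,-0.005,0,0,0,0,1],[0,-0.005,0,0,0,0,1],[0,-0.004,0,0,0,0,1],[0,-0.004,0,0,0,0,1],[0,-0.003,0,0,0,0,1],[0,-0.002,0,0,0,0,1]]' | sed -n 2,4p
python3 -m jog '[[0,-0.001,0,0,0,0,1],[0,0,0,0,0,0,1]]' | sed -n 2,4p
python3 - <<'E'
from h import *
import cv2
togo(-.004,-.139,.104,0)
im=optics.get_image("top")[110:190,235:335,::-1]; im2=optics.get_image("scene")[200:310,300:450,::-1]
a=cv2.resize(im,(750,600),interpolation=cv2.INTER_CUBIC);b=cv2.resize(im2,(750,550),interpolation=cv2.INTER_CUBIC)
cv2.imwrite("pics/t3.png",a);cv2.imwrite("pics/s3.png",b)
E
```

```text
eef_pos: [0.651, -0.0426, 0.1073]
tcp_rot: [3.127, 0.276, 0.004]
ft_force: [0.6, -6.3, 2.6]
eef_pos: [0.6508, -0.0416, 0.1073]
tcp_rot: [3.127, 0.276, 0.004]
ft_force: [1.0, -4.9, 2.4]
t 11.55 now rel [-0.0037 -0.1452] z 0.1073 turn(deg,tool) [ 0.15 -0.14 -0.03]
shift in now-axes [-0.0003 -0.0062  0.0032] in target axes [-0.0003 -0.0062  0.0033] F [ 1.  -4.9  2.4] q [-0.08  0.59  1.61 -0.    0.93  1.32]
```

View pics/t3.png

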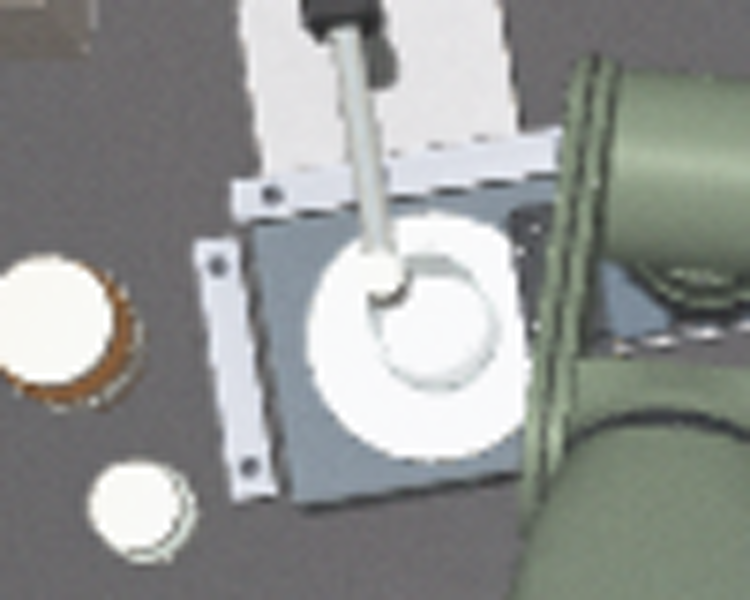

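The stirrer is near home, with a thin gap to the left rail at x≈265–285 and a smaller one along the back rail. I'll press it left slowly and watch the force.

```bash
python3 -m jog '[[0,-0.002,0,0,0,0,1],[0,-0.001,0,0,0,0,1],[0,-0.001,0,0,0,0,1]]' | sed -n 2,4p
python3 -m jog '[[0,-0.001,0,0,0,0,1],[0,-0.001,0,0,0,0,1]]' | sed -n 2,4p
python3 -m jog '[[0,-0.001,0,0,0,0,1]]' | sed -n 2,4p
python3 -c "
from h import *
togo(-.004,-.139,.104,0)"
```

```text
eef_pos: [0.6501, -0.0378, 0.1073]
tcp_rot: [3.127, 0.275, 0.004]
ft_force: [1.0, -6.0, 2.5]
eef_pos: [0.6498, -0.0359, 0.1073]
tcp_rot: [3.127, 0.276, 0.004]
ft_force: [1.4, -6.0, 3.7]
eef_pos: [0.6496, -0.0349, 0.1073]
tcp_rot: [3.127, 0.275, 0.004]
ft_force: [1.6, -5.5, 3.0]
t 12.25 now rel [-0.0037 -0.1384] z 0.1073 turn(deg,tool) [ 0.16 -0.14 -0.03]
shift in now-axes [-0.0003  0.0006  0.0033] in target axes [-0.0003  0.0006  0.0033] F [ 1.6 -5.5  3. ] q [-0.07  0.59  1.62 -0.    0.93  1.33]
```

```bash
for i in 1; do python3 -m jog '[[0,-0.001,0,0,0,0,1]]' | sed -n 2,4p
python3 -m jog '[[0,-0.001,0,0,0,0,1]]' | sed -n 2,4p
python3 -m jog '[[0,-0.001,0,0,0,0,1]]' | sed -n 2,4p; done
```

```text
eef_pos: [0.6494, -0.0339, 0.1073]
tcp_rot: [3.127, 0.276, 0.004]
ft_force: [1.2, -5.9, 3.5]
eef_pos: [0.6493, -0.0331, 0.1073]
tcp_rot: [3.126, 0.276, 0.004]
ft_force: [1.3, -8.7, 3.2]
eef_pos: [0.6493, -0.033, 0.1074]
tcp_rot: [3.124, 0.277, 0.005]
ft_force: [1.3, -12.0, 3.6]
```

```bash
python3 -m jog '[[0,-0.001,0,0,0,0,1],[0,-0.001,0,0,0,0,1]]' | sed -n 2,4p
python3 -m jog '[[0,0.005,0,0,0,0,1],[0,0.008,0,0,0,0,1],[0,0.02,0,0,0,0,1],[0,0.03,0,0,0,0,1],[0,0.03,-0.02,0,0,0,1],[0,0.03,-0.03,0,0,0,1],[0,0.03,-0.03,0,0,0,1],[0,0,-0.03,0,0,0,1]]' | sed -n 2,4p
python3 - <<'E'
from h import *
import cv2
togo(-.22,-.02,.25,180)
im=optics.get_image("top")[110:190,235:335,::-1]; im2=optics.get_image("scene")[200:310,300:450,::-1]
a=cv2.resize(im,(750,600),interpolation=cv2.INTER_CUBIC);b=cv2.resize(im2,(750,550),interpolation=cv2.INTER_CUBIC)
cv2.imwrite("pics/t4.png",a);cv2.imwrite("pics/s4.png",b)
E
```

```text
eef_pos: [0.6489, -0.0326, 0.1076]
tcp_rot: [3.121, 0.278, 0.004]
ft_force: [0.7, -17.7, 4.3]
eef_pos: [0.6747, -0.1841, 0.2169]
tcp_rot: [3.128, 0.269, 0.0]
ft_force: [-0.1, 0.0, -0.5]
t 13.55 now rel [-0.0052 -0.2897] z 0.2169 turn(deg,tool) [-1.0000e-02 -1.4000e-01  1.7973e+02]
shift in now-axes [-0.2161 -0.2686 -0.0336] in target axes [ 0.2148  0.2697 -0.0331] F [-0.1  0.  -0.5] q [-0.28  0.56  1.36 -0.    1.22  1.12]
```

View pics/t4.png

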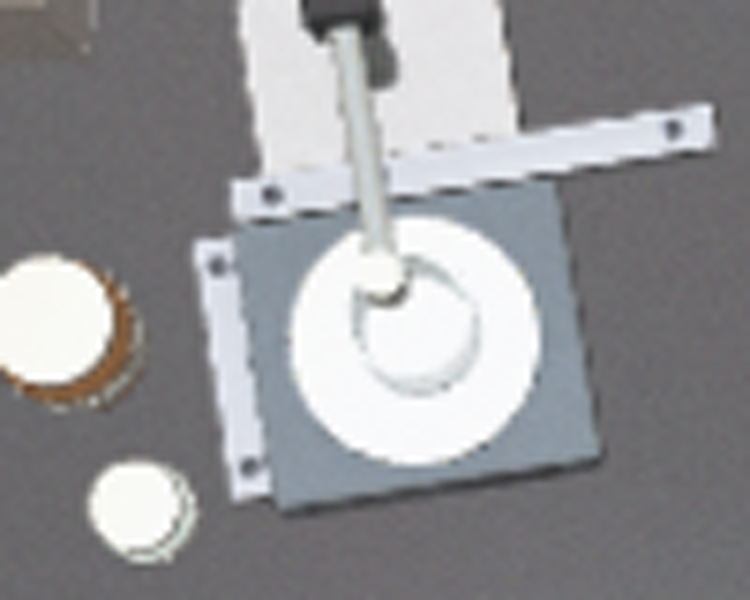

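The left side is flush, but a sliver of gap may remain at the back rail. I'll nudge +x with only the left finger, tool at y'=-75 mm so the wrist and camera stay clear of the nozzle.

```bash
python3 -m jog '[[-0.04,0,0,0,0,0,1],[-0.04,0,0,0,0,0,1],[-0.045,0,0,0,0,0,1],[0,-0.04,0,0,0,0,1],[0,-0.045,0,0,0,0,1],[0,-0.045,0,0,0,0,1],[0,-0.045,0,0,0,0,1],[0,-0.04,0,0,0,0.2,1]]' | sed -n 2,4p
python3 -c "
from h import *
togo(-.13,-.075,.104,0)"
```

```text
eef_pos: [0.5128, 0.0122, 0.2154]
tcp_rot: [-3.129, -0.27, 0.003]
ft_force: [0.7, 0.5, 0.7]
t 14.45 now rel [-0.1302 -0.068 ] z 0.2154 turn(deg,tool) [-0.04  0.09 -0.24]
shift in now-axes [0.0004 0.0071 0.1114] in target axes [0.0002 0.007  0.1114] F [0.7 0.5 0.7] q [0.   0.29 1.82 0.   1.04 1.4 ]
```

```bash
python3 -m jog '[[0,0.009,0.02,0,0,0,1],[0,0,0.03,0,0,0,1],[0,0,0.03,0,0,0,1],[0,0,0.02,0,0,0,1],[0,0,0.011,0,0,0,1],[0.01,0,0,0,0,0,1],[0.01,0,0,0,0,0,1],[0.008,0,0,0,0,0,1]]' | sed -n 2,4p
python3 -m jog '[[0.003,0,0,0,0,0,1],[0.003,0,0,0,0,0,1],[0.002,0,0,0,0,0,1]]' | sed -n 2,4p
python3 -c "
from h import *
togo(-.086,-.075,.104,0)"
```

```text
eef_pos: [0.5453, 0.0067, 0.1064]
tcp_rot: [3.13, 0.27, 0.006]
ft_force: [0.4, 0.1, 0.9]
eef_pos: [0.5512, 0.008, 0.1056]
tcp_rot: [3.13, 0.27, 0.001]
ft_force: [-0.5, 0.8, -0.2]
t 15.55 now rel [-0.0931 -0.0789] z 0.1056 turn(deg,tool) [ 0.01 -0.03 -0.23]
shift in now-axes [ 0.0071 -0.004   0.0016] in target axes [ 0.0071 -0.0039  0.0016] F [-0.5  0.8 -0.2] q [-0.01  0.47  1.86 -0.    0.81  1.39]
```

```bash
python3 -m jog '[[0.001,0,0,0,0,0,1],[0.001,0,0,0,0,0,1]]' | sed -n 2,4p
python3 -m jog '[[0.001,0,0,0,0,0,1],[0.001,0,0,0,0,0,1]]' | sed -n 2,4p
python3 -m jog '[[0.001,0,0,0,0,0,1]]' | sed -n 2,4p
python3 -m jog '[[0.001,0,0,0,0,0,1]]' | sed -n 2,4p
```

```text
eef_pos: [0.5515, 0.0081, 0.1052]
tcp_rot: [3.13, 0.271, -0.005]
ft_force: [-4.5, -1.0, 4.2]
eef_pos: [0.5519, 0.0082, 0.105]
tcp_rot: [3.129, 0.272, -0.012]
ft_force: [-8.7, -2.5, 8.3]
eef_pos: [0.552, 0.0082, 0.105]
tcp_rot: [3.129, 0.273, -0.015]
ft_force: [-10.9, -3.0, 10.4]
eef_pos: [0.5522, 0.0083, 0.105]
tcp_rot: [3.129, 0.274, -0.019]
ft_force: [-13.4, -4.4, 12.3]
```

```bash
python3 -m jog '[[0.001,0,0,0,0,0,1],[0.001,0,0,0,0,0,1]]' | sed -n 2,4p
python3 -m jog '[[0.001,0,-0.001,0,0,0,1],[0.001,0,-0.001,0,0,0,1]]' | sed -n 2,4p
python3 -c "
from h import *
togo(-.086,-.075,.104,0)"
```

```text
eef_pos: [0.5545, 0.0084, 0.105]
tcp_rot: [3.128, 0.273, -0.016]
ft_force: [-10.1, -4.9, 7.8]
eef_pos: [0.5573, 0.0091, 0.1059]
tcp_rot: [3.129, 0.272, -0.014]
ft_force: [-7.4, -2.3, -2.4]
t 16.55 now rel [-0.0869 -0.0789] z 0.1059 turn(deg,tool) [-0.01  0.51 -0.16]
shift in now-axes [ 0.0009 -0.0039  0.0019] in target axes [ 0.0009 -0.0039  0.0019] F [-7.4 -2.3 -2.4] q [-0.    0.48  1.84 -0.    0.83  1.39]
```

```bash
python3 -m jog '[[0.001,0,0,0,0,0,1]]' | sed -n 2,4p
python3 -m jog '[[0.001,0,0,0,0,0,1]]' | sed -n 2,4p
python3 -m jog '[[0.001,0,0,0,0,0,1]]' | sed -n 2,4p
```

```text
eef_pos: [0.5575, 0.0092, 0.1056]
tcp_rot: [3.129, 0.273, -0.018]
ft_force: [-9.2, -2.7, -0.7]
eef_pos: [0.5576, 0.0093, 0.1053]
tcp_rot: [3.129, 0.274, -0.021]
ft_force: [-11.5, -2.9, -0.5]
eef_pos: [0.5578, 0.0093, 0.1051]
tcp_rot: [3.128, 0.275, -0.025]
ft_force: [-13.1, -4.4, 2.6]
```

```bash
python3 -m jog '[[0.001,0,0,0,0,0,1],[0.001,0,0,0,0,0,1]]' | sed -n 2,4p
python3 -m jog '[[0.001,0,0,0,0,0,1],[0.001,0,0,0,0,0,1]]' | sed -n 2,4p
python3 -m jog '[[0.001,0,0,0,0,0,1],[0.001,0,0,0,0,0,1]]' | sed -n 2,4p
```

```text
eef_pos: [0.5581, 0.0093, 0.1051]
tcp_rot: [3.128, 0.276, -0.032]
ft_force: [-17.0, -6.3, 5.9]
eef_pos: [0.5584, 0.0094, 0.1052]
tcp_rot: [3.128, 0.277, -0.038]
ft_force: [-20.8, -6.5, 9.8]
eef_pos: [0.5588, 0.0094, 0.1052]
tcp_rot: [3.127, 0.279, -0.044]
ft_force: [-25.1, -8.1, 13.9]
```

It's firmly on the back stop at 25 N. I'll back off and check.

```bash
python3 -m jog '[[-0.008,0,0,0,0,0,1],[-0.01,0,0,0,0,0,1],[-0.02,0,0,0,0,0,1],[-0.01,0.01,-0.02,0,0,0,1],[0,0.02,-0.03,0,0,0,1],[0,0.035,-0.03,0,0,0,1],[0,0.045,-0.03,0,0,0,1],[0,0.045,0,0,0,0,1]]' | sed -n 2,4p
python3 -m jog '[[0,0.04,0,0,0,0,1],[0,0.02,0,0,0,0,1],[0,0,0,0,0,0,1]]' | sed -n 2,4p
python3 - <<'E'
from h import *
import cv2
togo(-.004,-.31,.112,0)
im=optics.get_image("top")[110:190,235:335,::-1]; im2=optics.get_image("scene")[205:315,300:450,::-1]
a=cv2.resize(im,(400,320),interpolation=cv2.INTER_CUBIC);b=cv2.resize(im2,(800,587),interpolation=cv2.INTER_CUBIC)
cv2.imwrite("pics/t5.png",cv2.resize(im,(750,600),interpolation=cv2.INTER_CUBIC));cv2.imwrite("pics/s5.png",b)
E
```

```text
eef_pos: [0.5511, -0.148, 0.2201]
tcp_rot: [3.126, 0.271, 0.018]
ft_force: [1.0, 0.1, -0.5]
eef_pos: [0.5592, -0.2077, 0.2149]
tcp_rot: [3.13, 0.265, 0.003]
ft_force: [-0.3, -0.5, 0.1]
t 18.55 now rel [-0.1231 -0.2927] z 0.2149 turn(deg,tool) [ 0.05 -0.09 -0.44]
shift in now-axes [0.119  0.0163 0.1031] in target axes [0.1191 0.0173 0.1029] F [-0.3 -0.5  0.1] q [-0.37  0.41  1.63  0.    1.1   1.03]
```

View pics/t5.png

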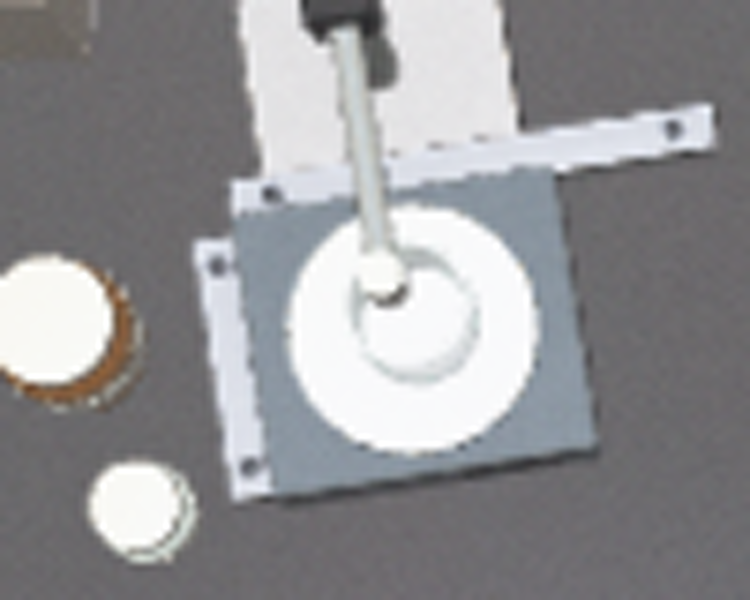

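View pics/s5.png

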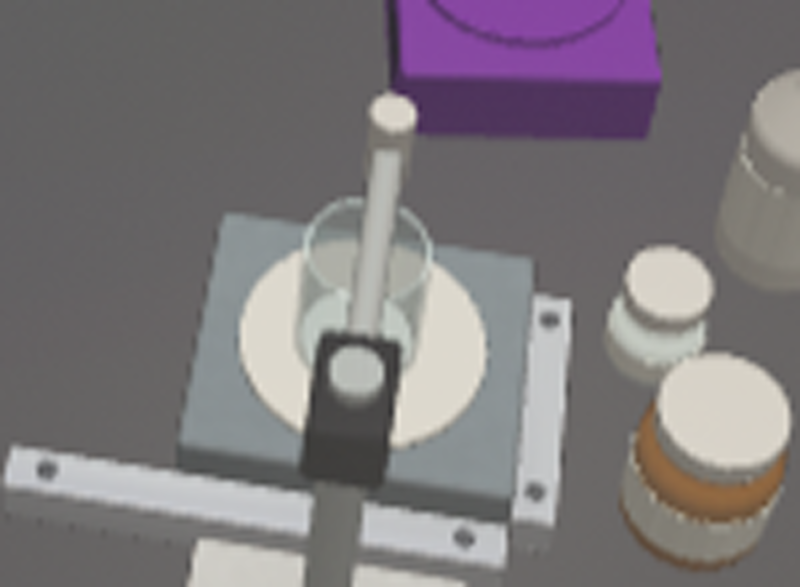

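Both views show the stirrer against both rails with the beaker upright near the middle of the plate. Top corners are at (238,214), (551,166), (596,448) and (275,500) in the top crop. Now to check that numerically.

```bash
python3 - <<'E'
from h import *
c=lambda u,v:(235+(u+.5)/7.5-.5,110+(v+.5)/7.5-.5)
k=800/150
g=lambda u,v:(300+(u+.5)/k-.5,205+(v+.5)/k-.5)
LS=[(.07,.08),(.07,-.08),(-.07,-.08),(-.07,.08)]
for cam,f,Q in (("top",c,[(238,214),(551,166),(596,448),(275,500)]),("scene",g,[(508,497),(180,445),(226,214),(534,257)])):
    S,e=fit([ray(cam,f(*q),.055) for q in Q],LS); print(cam,rel(S[:2]),np.degrees(S[2]-T[2]),e)
print("beaker",rel(ray("top",c(418,332),.066)), "plate",rel(ray("top",c(412,328),.061)))
E
```

```text
top [-0.00072137 -0.00116986] -0.6976851159793395 [-0.3  3.8  0.9 -3.  -0.7 -2.3  0.1  1.4]
scene [ 1.63139078e-03 -8.58722219e-05] -0.106459102060125 [ 0.2  3.7  0.9 -2.1 -1.2 -3.   0.   1.4]
beaker [-0.00276957 -0.00322487] plate [ 0.00036998 -0.00040882]
```

The fit agrees within measurement error. I'll give it one last light press to the left so the left contact is certain after the back push.

```bash
python3 -m jog '[[0.04,-0.02,0,0,0,0,1],[0.04,-0.03,0,0,0,0,1],[0.039,-0.03,0,0,0,-0.4,1],[0,-0.02,0.03,0,0,0,1],[0,0,0.03,0,0,0,1],[0,0,0.03,0,0,0,1],[0,0,0.018,0,0,0,1],[0,-0.01,0,0,0,0,1]]' | sed -n 2,4p
python3 -m jog '[[0,-0.01,0,0,0,0,1],[0,-0.01,0,0,0,0,1],[0,0,0,0,0,0,1]]' | sed -n 2,4p
python3 -c "
from h import *
togo(-.002,-.1365,.107,0)"
```

```text
eef_pos: [0.6547, -0.0749, 0.1039]
tcp_rot: [-3.127, -0.282, 0.01]
ft_force: [-0.4, 1.2, -0.3]
eef_pos: [0.6535, -0.055, 0.1086]
tcp_rot: [3.129, 0.284, 0.004]
ft_force: [-0.5, -0.1, 0.4]
t 19.75 now rel [-0.0034 -0.1589] z 0.1086 turn(deg,tool) [ 0.01 -0.13  0.28]
shift in now-axes [ 0.0015 -0.0224  0.0016] in target axes [ 0.0014 -0.0224  0.0016] F [-0.5 -0.1  0.4] q [-0.1   0.59  1.6   0.    0.94  1.29]
```

```bash
python3 -m jog '[[0,-0.006,0,0,0,0.3,1],[0,-0.006,0,0,0,0,1],[0,-0.004,0,0,0,0,1],[0,-0.003,0,0,0,0,1],[0,-0.002,0,0,0,0,1]]' | sed -n 2,4p
python3 -m jog '[[0,-0.001,0,0,0,0,1]]' | sed -n 2,4p
python3 -m jog '[[0,-0.001,0,0,0,0,1]]' | sed -n 2,4p
python3 -m jog '[[0,-0.001,0,0,0,0,1]]' | sed -n 2,4p
```

```text
eef_pos: [0.6495, -0.0363, 0.107]
tcp_rot: [3.13, 0.273, -0.0]
ft_force: [0.2, -0.2, 0.0]
eef_pos: [0.6494, -0.0354, 0.1069]
tcp_rot: [3.13, 0.273, -0.0]
ft_force: [-0.1, 0.0, -0.5]
eef_pos: [0.6492, -0.0346, 0.1069]
tcp_rot: [3.13, 0.272, -0.0]
ft_force: [0.4, 0.2, 0.1]
eef_pos: [0.6491, -0.0336, 0.1069]
tcp_rot: [3.13, 0.272, 0.0]
ft_force: [-0.5, -0.7, -0.0]
```

```bash
python3 -m jog '[[0,-0.001,0,0,0,0,1]]' | sed -n 2,4p
python3 -m jog '[[0,-0.001,0,0,0,0,1]]' | sed -n 2,4p
python3 -m jog '[[0,-0.001,0,0,0,0,1]]' | sed -n 2,4p
python3 -m jog '[[0,-0.001,0,0,0,0,1]]' | sed -n 2,4p
```

```text
eef_pos: [0.649, -0.0331, 0.107]
tcp_rot: [3.128, 0.273, 0.0]
ft_force: [0.4, -4.7, -0.8]
eef_pos: [0.649, -0.033, 0.1071]
tcp_rot: [3.126, 0.274, 0.001]
ft_force: [-0.2, -7.5, -1.0]
eef_pos: [0.649, -0.0329, 0.1072]
tcp_rot: [3.125, 0.275, 0.001]
ft_force: [1.1, -11.0, 0.3]
eef_pos: [0.649, -0.0327, 0.1073]
tcp_rot: [3.123, 0.275, 0.002]
ft_force: [0.8, -13.1, 0.4]
```

The force rises at the same spot as before with no sliding, so it's seated on both stops. I'll retreat and hand in.

```bash
python3 -m jog '[[0,0.004,0,0,0,0,1],[0,0.008,0,0,0,0,1],[0,0.02,0,0,0,0,1],[0,0.03,0,0,0,0,1],[0,0.03,-0.02,0,0,0,1],[0,0.03,-0.03,0,0,0,1],[0,0,-0.03,0,0,0,1],[0,0,0,0,0,0,1]]' | sed -n 1,4p
python3 - <<'E'
from h import *
import cv2
from rig import close_job
c0=cv2.imread("pics/top0.png"); im=optics.get_image("top")[:,:,::-1]
d=cv2.absdiff(c0,im).max(2)[120:260,190:480]>60
n,_,st,_=cv2.connectedComponentsWithStats(d.astype(np.uint8)); print([ (s+[190,120,0,0,0]).tolist() for s in st[1:] if s[4]>15])
print(close_job())
E
```

```text
time: 21.75
eef_pos: [0.6717, -0.1525, 0.192]
tcp_rot: [3.127, 0.269, 0.015]
ft_force: [0.1, 0.2, -0.1]
[[361, 120, 22, 5, 65], [273, 134, 34, 37, 867], [319, 150, 39, 40, 931], [311, 216, 56, 44, 1202], [277, 218, 34, 37, 837]]
the job is handed in; nothing more can be done
None
```

The job is handed in at about 22 s: the grey stirrer is seated against both the back and left stops, with the beaker standing near the middle of the plate under the nozzle and nothing else knowingly moved; no score came back.

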